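Tighten the block clamp and hold its spring jaw open at the mark

ROBOT

A 6-joint arm with a two-finger parallel gripper is mounted at the origin on the work surface. World frame = base frame: x ahead of the robot, y to its left, z up, the work surface at z = 0. Lengths are in m, angles in rad, forces in N, time in s.
With the tool pointing down it reaches from about 0.15 to 0.775 m from the base axis. Payload 6.1 kg.
Tool frame: the origin (TCP) lies at the very end of the fingers, on their centre line; the grasp point (between the pads) lies 19 mm behind it; z points along the fingers, y is the line along which they close (so a half turn about z gives the same grasp; the last joint's range is limited). The gripper opens to 85 mm and grips with 20 to 120 N. Pads are 22 mm wide; open, the fingers measure 114 mm over their backs; the gripper's body (76 mm by 85 mm) begins 54 mm behind the grasp point. The pads swing forward as they close: fully open they stand 13 mm farther back than shut.
Start: joints at [1.328, 0.126, -0.04, 1.405, 0, 1.571], TCP at [0.126, 0.51, 0.231] pointing down, gripper open.
Joint ranges: [-2.72, 2.72], [-0.95, 1.95], [-1.27, 1.35], [-1.78, 2.02], [-1.46, 1.47], [-3.14, 3.14]. Speed limits (rad/s): [2.39, 2.39, 3.01, 3.14, 3.14, 3.14].

INTERFACE

Orientations are given as a unit quaternion [x, y, z, w].
In Python, from workcell import manip, snapshot gives the robot as it stands.
- The arm moves only by the tool play_rows, never from a script. Its argument "plan" is a list of rows, each a list of 2 entries, a list of its own where there are three numbers: the shift along the tool's x, y, z in units of 40 mm (1.0 is 40 mm), then the turn, a rotation vector about the tool's x, y, z in units of 0.1 rad (1.0 is 0.1 rad). In form: [[[dx, dy, dz], [rx, ry, rz]], ...]. A call has exactly 10 rows; each row shifts and turns the commanded pose from where the row before left it, along the tool's axes as they then stand; what a row does not reach is not made up. A row lasts 1/12 s, in which the tool goes at most 41.7 mm and 7.16 degrees, less where a joint would pass 70% of its speed; a pose out of reach is approached as far as the arm can. A call with a number of a shift or a turn outside -1 to 1 is refused whole. A call with a gripper value outside its range is refused whole. "claw" is the closure, from 0 (fully open) to 1 (shut), set as the call begins (left out, the last holds). The fingers move at their own pace and stop on an object; the grip force is fixed at half the most. Time passes only in rows, so rows that do not move let the fingers close, or fill a call up. It gives the time, the measured TCP pose, the force, the opening and the grip force at its end, in the units of the state.
- manip.read_state(): the state, without advancing time (a new reading comes with each control period).
- snapshot(name): name is "scene" or "side" or "wrist"; returns a dict with "frame" (384x512x3 uint8, red, green, blue), "intrinsics" (3x3 intrinsics, pixels), "T" (4x4, takes a point from camera to world coordinates); the wrist camera has in their place "mount" (4x4, takes a point from camera to tool coordinates, whose origin is the TCP and whose axes are the flange's). Camera axes: x right, y up, looking along -z (the intrinsics and any distortion apply to the point x, -y, -z); pixel columns grow to the right and rows downward; lengths in m; the calibration is good to about 2 mm. A picture is of the moment at which its call begins: read the wrist's pose just before it. There is no depth.
- manip.sign_off(): hands the job in; it is judged then, once.
The state is a dict: "t": time; "q": joint angles; "dq": joint speeds; "joint_torque": joint torques, N m; "position": TCP position; "orientation": TCP orientation; "force": force on the tool from outside, world axes, zero at the start; "ft_torque": the same for the moment, N m; "finger_gap": opening from 0.0 (shut) to 1.0 (fully open); "grasp_force": force on a finger pad.
Only numpy, scipy, OpenCV 4.12 (cv2) and the standard library are available. Lean on these libraries where they do the work, as an engineer would, in place of code of your own. Each camera call takes 0.05 s, during which the arm holds its last target. There are 200 camera calls.

TASK

Get the printmaker's clamp ready for the next woodblock: turn both red hold-down knobs clockwise until they stop, and only then take the blue post and pull the spring-loaded jaw towards the robot side until the jaw's black pointers stand at the red line. Keep holding the jaw by its blue post there, still, so that I can drop the block in: the job finishes while you are holding it, do not let go. Leave the tools and materials lying around where they are.

Things in the scene. Friction and masses are not known exactly. Their poses are not given: they have to be found in the camera images.
- jig: The clamp: a plywood board 300 x 300 x 18 mm fixed on the table. Origin: centre of its underside; x points from the jaw to the fixed dark-wood fence (roughly away from the robot), y to the left, z up. The fence (15 thick, 200 long, its top 48 mm above the table) stands at the far edge at x = +142 mm. Aluminium guide rails (14 mm tall) run along x at y = +-33 mm.
- knob_left (a joint): Left hold-down knob: turn in rad, grows clockwise seen from above; loose start 0 to 0.35, end stop (tight) at 1.4. It has friction of 0.08 N m and stays where it is left. At the stop its grip bar points along the jig's x axis, the white-marked end away from the robot; at joint value q the bar is turned (1.4 - q) rad anticlockwise from that.
- knob_right (a joint): Right hold-down knob, the same as the left one: rad, clockwise positive, end stop (tight) at 1.4; bar turned (1.4 - q) rad anticlockwise from the jig's x axis.
- knob_left_grip (a point): Middle of the left knob's grip bar, on its turning axis, 52 mm above the table; at x = -50, y = +115 mm in the jig frame. The red bar is 50 long, 14 thick and 24 mm tall (from 40 to 64 mm above the table), on a 13 mm thick stem with a washer 52 mm across and 3 mm thick under it. This frame turns with the knob, and its x axis lies 1.4 rad clockwise of the bar's white end.
- knob_right_grip (a point): Middle of the right knob's grip bar, on its turning axis, 52 mm above the table; at x = -50, y = -115 mm in the jig frame; same size and frame as on the left.
- jaw_travel (a joint): Travel of the spring jaw in m: 0 shut (where the spring returns it), grows as it is pulled along the jig's -x; hard stop at 0.085. The spring pulls back with 5 N at 0 and 1 N more for each 10 mm (friction 0.5 N more). The line calls for 0.030 to 0.060.
- jaw: The sliding jaw: a flat steel slide with a dark-wood face board (cork-lined) at its far end and a blue square upright post at its robot-side end. Origin: under the middle of the face board, 18 mm above the table; axes parallel to the jig's. Fully shut it lies at x = +60 mm in the jig frame.
- post_grip (a point): Point in the blue post that you pull and hold, 65 mm above the table, good to pinch from above. The post is 28 x 28 mm, from 31 to 86 mm above the table, its sides parallel to the jig's axes, on the jig's centre line, 80 mm nearer the robot side than the middle of the face board. Moves with the jaw; axes parallel to the jig's.
- jaw_pointer (a point): Middle of the jaw's face board (dark wood, 14 thick, 160 mm long across, top 54 mm above the table), level with the board's top, on the line between the two black pointers at the board's ends (each 4 mm wide, sticking out 23 mm). Axes parallel to the jig's.
- mark: The red line: two strips 5 mm wide and 50 mm long across the clamp board, left and right of the jaw. Origin: on the jig's centre line between the strips, 18 mm above the table; axes parallel to the jig's. The pointers stand at the line when point jaw_pointer has x = 0 in this frame.
- gouge_a: A bystander: leave it where it is. Origin: centre of its underside. Wood-handled gouge, 135 mm long, 27 mm high at the handle, on the table on the robot's side of the clamp.
- gouge_b: A bystander: leave it where it is. Origin: centre of its underside. Another such gouge, on the table at the clamp's right far corner.
- cork_block: A bystander: leave it where it is. Origin: centre of its underside. Cork sanding block 45 x 30 x 25 mm, lying on the clamp board's far left corner.
- ink_tin: A bystander: leave it where it is. Origin: centre of its underside. Steel ink tin, 68 mm across, 55 mm high, right of the clamp.
- blank: A bystander: leave it where it is. Origin: centre of its underside. The next woodblock, 100 x 140 x 18 mm, right of the clamp; a person will load it.
- brayer: A bystander: leave it where it is. Origin: centre of its underside. Ink roller with wooden handle, 165 mm long, 100 mm wide, 36 mm high, left of the clamp.
- tool_tray: A bystander: leave it where it is. Origin: centre of its underside. Dark wooden tray 130 x 200 x 25 mm with coloured gouges (about 30 mm high), left of the clamp.

How it is judged:
By the outcome, as a careful person would: the job done as asked, in the order asked, and still so for the second after the job is handed in, while the arm keeps its last pose, push and grip.
It also fails if it takes over 56 s, if anything falls off the work surface, if the arm or the gripper's body presses on something with over 40 N, if the wrist force passes 120 N, or if a joint passes its speed limit or range.

## Working session

There is one attempt and no reset: what is moved stays moved. The work goes in short steps, Python scripts to look and compute and a tool call to move; the robot and the scene stay as the last step left them, time stands still between calls to the robot, and variables do not carry over. Pictures are saved under pics/ and viewed, at most 10 in all, crops included, and the job is handed in when it is done.

Besides the shell and the picture viewer there is one more tool, called in YAML: its name, and indented under it one key for each argument. play_rows: Moves the arm, as the interface text tells. Its arguments: {"type":"object","properties":{"plan":{"type":"array"},"claw":{"type":"number"}},"required":["plan"]}

```bash
mkdir -p pics
python3 - <<'E'
from workcell import manip, snapshot
import cv2,json
print(manip.read_state())
for n in("scene","side"):
    s=snapshot(n); cv2.imwrite(f"pics/{n}0.png",cv2.resize(s["frame"][:,:,::-1],(800,600),interpolation=cv2.INTER_CUBIC))
    print(n,s["intrinsics"],s["T"],[k for k in s])
    import pickle; pickle.dump(s,open(f"{n}.pkl","wb"))
E
```

```text
{'t': 0.0, 'q': array([ 1.32801525e+00,  1.26413060e-01, -4.06660103e-02,  1.40539329e+00,
        2.08579581e-05,  1.57078176e+00]), 'dq': array([-1.19849716e-03,  4.64021274e-05, -6.53665796e-04, -6.44636046e-04,
        1.34262291e-04, -1.19396838e-03]), 'joint_torque': array([-2.71958734e-04, -4.35912752e+01,  3.52924633e+01,  1.71681528e-02,
        1.63969685e-05,  8.21884811e-06]), 'position': array([0.12610278, 0.50918961, 0.23048458]), 'orientation': array([ 1.21085368e-01,  9.92641744e-01, -8.30586628e-04, -1.11835977e-04]), 'force': array([-0.32450318,  0.07927279, -0.21675308]), 'ft_torque': array([ 0.04503495, -0.04206013, -0.0264982 ]), 'grasp_force': 0.0, 'finger_gap': 1.001674150223117}
scene [[413.6849587    0.         259.87590616]
 [  0.         413.6849587  192.26816263]
 [  0.           0.           1.        ]] [[-0.16912338 -0.80465306  0.56914913  1.23383472]
 [ 0.98552971 -0.13142424  0.10704609  0.1509046 ]
 [-0.01133497  0.57901737  0.81523641  1.00580037]
 [ 0.          0.          0.          1.        ]] ['frame', 'intrinsics', 'T']
side [[481.37444331   0.         259.24024043]
 [  0.         481.37444331 191.40304549]
 [  0.           0.           1.        ]] [[-0.98094977  0.15915738 -0.11138436  0.4786699 ]
 [-0.19380819 -0.76266173  0.61707817  0.67405881]
 [ 0.01326396  0.62690989  0.77897885  0.85618191]
 [ 0.          0.          0.          1.        ]] ['frame', 'intrinsics', 'T']
```

View pics/scene0.png

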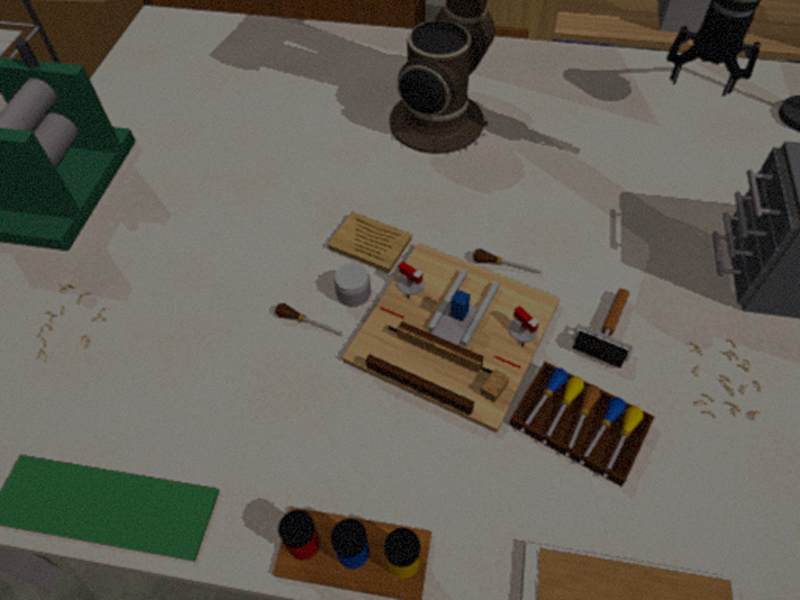

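View pics/side0.png

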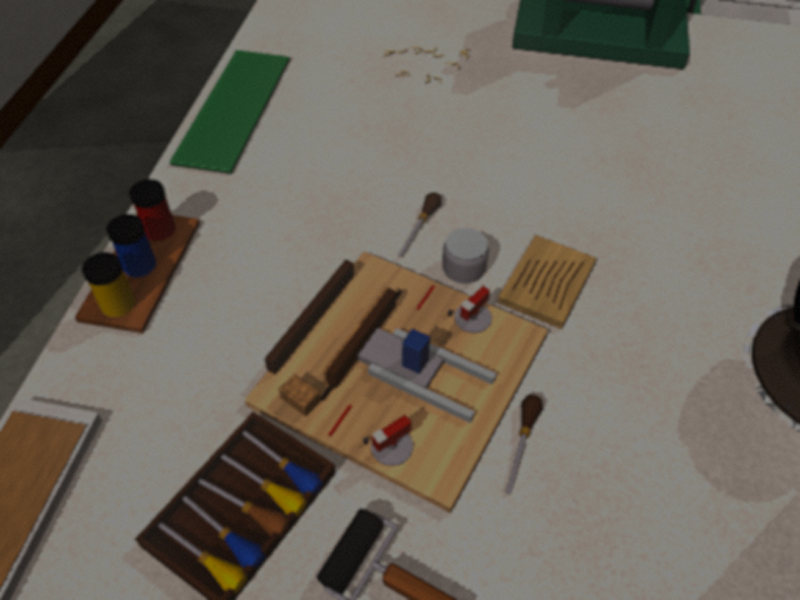

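Run:
```python
import cv2,pickle
for n,(x,y,w,h) in {"scene":(215,150,150,130),"side":(150,155,210,175)}.items():
    f=pickle.load(open(n+".pkl","rb"))["frame"][y:y+h,x:x+w,::-1]
    k=min(800/w,600/h); print(n,k)
    im=cv2.resize(f,(int(w*k),int(h*k)),interpolation=cv2.INTER_CUBIC)
    cv2.imwrite(f"pics/{n}1.png",cv2.convertScaleAbs(im,alpha=1.4))
```

```text
scene 4.615384615384615
side 3.4285714285714284
```

View pics/scene1.png

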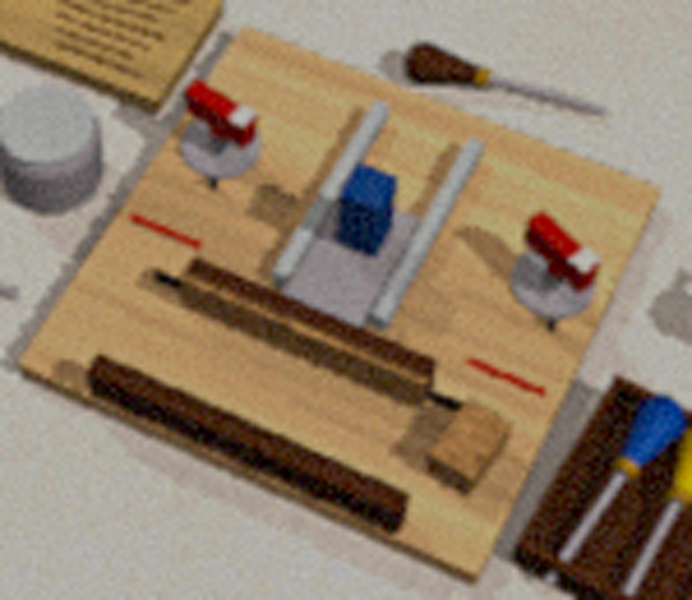

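View pics/side1.png

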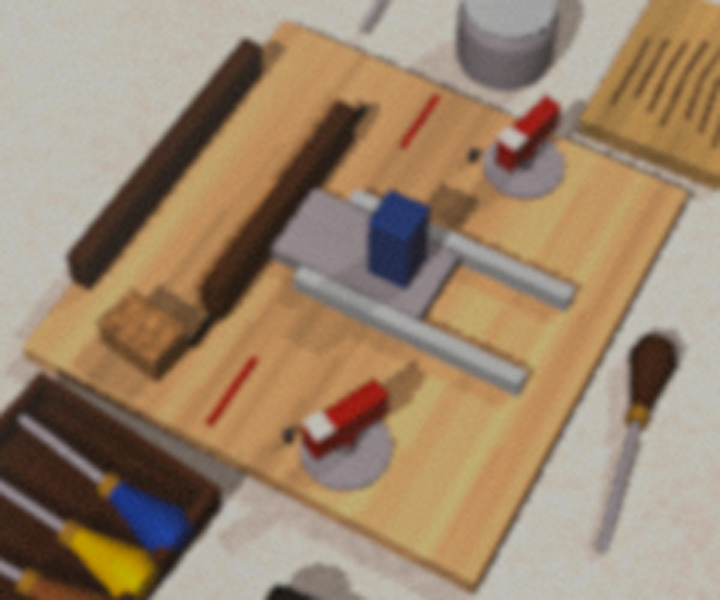

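```bash
cat > h.py <<'E'
import numpy as np,pickle
from scipy.optimize import least_squares
C={n:pickle.load(open(n+".pkl","rb")) for n in("scene","side")}
OFF={"scene":(215,150,4.615385),"side":(150,155,3.428571)}
def nat(n,p): o=OFF[n]; return np.array([(p[0]+.5)/o[2]+o[0]-.5,(p[1]+.5)/o[2]+o[1]-.5])
def proj(n,P):
    c=C[n];T=np.array(c["T"]);p=T[:3,:3].T@(np.asarray(P)-T[:3,3]);K=np.array(c["intrinsics"])
    return np.array([K[0,0]*p[0]/-p[2]+K[0,2],K[1,1]*p[1]/p[2]+K[1,2]])
def ray(n,px,z):
    c=C[n];T=np.array(c["T"]);K=np.array(c["intrinsics"]);px=nat(n,px)
    d=T[:3,:3]@np.array([(px[0]-K[0,2])/K[0,0],-(px[1]-K[1,2])/K[1,1],-1]);return T[:3,3]+d*(z-T[2,3])/d[2]
def J(p,P): c,s=np.cos(p[2]),np.sin(p[2]); return np.array([p[0]+c*P[0]-s*P[1],p[1]+s*P[0]+c*P[1],P[2]])
def inv(p,W): c,s=np.cos(p[2]),np.sin(p[2]); d=W[:2]-p[:2]; return np.array([c*d[0]+s*d[1],-s*d[0]+c*d[1]])
E
cat > m.py <<'E'
from h import *
h=.15
obs={"scene":[((-h,-h),(238,28)),((-h,h),(659,189)),((h,h),(476,570)),((h,-h),(22,360))],
"side":[((-h,-h),(692,191)),((-h,h),(473,580)),((h,h),(26,350)),((h,-h),(285,22))]}
f=lambda p:np.concatenate([proj(n,J(p,(*a,.018)))-nat(n,b) for n in obs for a,b in obs[n]])
r=least_squares(f,[.45,0,0]);print("jig",r.x,"\nres px",r.fun.round(1)); p=r.x
np.save("jig.npy",p)
for n,what,px,z in [("scene","redL",(507,377),.018),("scene","redR",(166,230),.018),("side","redL",(233,391),.018),("side","redR",(420,122),.018),
 ("scene","post",(370,187),.086),("side","post",(400,212),.086),
 ("scene","LW",(582,267),.064),("scene","LR",(540,222),.064),("side","LW",(318,425),.064),("side","LR",(375,390),.064),
 ("scene","RW",(243,118),.064),("scene","RR",(200,92),.064),("side","RW",(512,137),.064),("side","RR",(548,107),.064)]:
    W=ray(n,px,z);print(n,what,(W*1e3).round(),"jig",(inv(p,W)*1e3).round(1))
for nm,P in dict(L=(-.05,.115,.064),R=(-.05,-.115,.064),post=(-.02,0,.086)).items():
    print(nm,(J(p,P)*1e3).round(1))
    for n in C:
        o=OFF[n];print(n,((proj(n,J(p,P))-o[:2]+.5)*o[2]).round())
E
python3 m.py
```

```text
jig [ 0.58245934  0.11690525 -0.30977299] 
res px [ 1.4 -2.   1.3 -1.7  1.2  0.1 -0.9 -0.4 -0.8 -0.6  1.   0.5 -1.7 -1.7
 -0.5 -1.6]
scene redL [645. 218.  18.] jig [ 28.7 115.3]
scene redR [574.  -1.  18.] jig [  27.6 -115. ]
side redL [641. 219.  18.] jig [ 24.6 115.4]
side redR [571.   1.  18.] jig [  24.3 -114.1]
scene post [569. 123.  86.] jig [-14.5   1.9]
side post [563. 123.  86.] jig [-20.7   0.2]
scene LW [591. 252.  64.] jig [-33.3 131.5]
scene LR [563. 226.  64.] jig [-52.1  97.6]
side LW [582. 255.  64.] jig [-42.3 131.7]
side LR [556. 228.  64.] jig [-58.6  98. ]
scene RW [513.  38.  64.] jig [-41.7 -96.2]
scene RR [497.   8.  64.] jig [ -47.8 -129.7]
side RW [508.  38.  64.] jig [-46.5 -97.8]
side RR [490.  10.  64.] jig [ -55.5 -130.4]
L [569.9 241.7  64. ]
scene [566. 236.]
side [346. 408.]
R [499.8  22.6  64. ]
scene [223.  98.]
side [530. 121.]
post [563.4 123.   86. ]
scene [372. 180.]
side [400. 212.]
```

play_rows:
  plan:
    - [[0, 0, 0], [0, 0, -1]]
    - [[0, 0, 0], [0, 0, -1]]
    - [[0, 0, 0], [0, 0, -1]]
    - [[0, 0, 0], [0, 0, -1]]
    - [[0, 0, 0], [0, 0, -1]]
    - [[0, 0, 0], [0, 0, -1]]
    - [[0, 0, 0], [0, 0, -1]]
    - [[0, 0, 0], [0, 0, -1]]
    - [[0, 0, 0], [0, 0, -1]]
    - [[0, 0, 0], [0, 0, -1]]
  claw: 0.4

```text
t: 0.93
position: [0.1261, 0.5094, 0.2308]
orientation: [-0.372, 0.928, -0.0, -0.0]
force: [-0.3, -0.5, 0.2]
finger_gap: 0.601
grasp_force: 0.0
```

play_rows:
  plan:
    - [[-0.27, -0.9, 0], [0, 0, 0]]
    - [[-0.27, -0.9, 0], [0, 0, 0]]
    - [[-0.27, -0.9, 0], [0, 0, 0]]
    - [[-0.27, -0.9, 0], [0, 0, 0]]
    - [[-0.27, -0.9, 0], [0, 0, 0]]
    - [[-0.27, -0.9, 0], [0, 0, 0]]
    - [[-0.27, -0.9, 0], [0, 0, 0]]
    - [[-0.27, -0.9, 0], [0, 0, 0]]
    - [[-0.27, -0.9, 0], [0, 0, 0]]
    - [[-0.27, -0.9, 0], [0, 0, 0]]

```text
t: 1.77
position: [0.4532, 0.3207, 0.231]
orientation: [-0.37, 0.929, -0.0, -0.0]
force: [0.8, 1.2, 0.3]
finger_gap: 0.597
grasp_force: 0.0
```

```bash
cat >> h.py <<'E'
from workcell import manip, snapshot
from scipy.spatial.transform import Rotation as Ro
def go(target,yawy=None):
    s=manip.read_state();R=Ro.from_quat(s["orientation"]).as_matrix()
    y=np.degrees(np.arctan2(R[1,1],R[0,1]))
    print("t",round(s["t"],2),"pos",(s["position"]*1e3).round(1),"yaw_y",y.round(1),"z",R[:,2].round(3),"F",s["force"].round(1),"M",s["ft_torque"].round(2),"gap",round(s["finger_gap"],3),"grip",round(s["grasp_force"],1),"q6",s["q"][5].round(2))
    print("units",(R.T@(np.asarray(target)-s["position"])/.04).round(3), "rz units", None if yawy is None else round(-np.radians(yawy-y)/.1,2))
E
python3 -c "
from h import *
go([.572,.241,.16],134.5)"
```

```text
t 1.77 pos [453.2 320.7 231. ] yaw_y 133.4 z [-0.001 -0.    -1.   ] F [0.8 1.2 0.3] M [ 0.06 -0.04  0.03] gap 0.597 grip 0.0 q6 -0.14
units [-0.79  -3.488  1.773] rz units -0.2
```

play_rows:
  plan:
    - [[-0.15, -0.68, 0.35], [0, 0, 0]]
    - [[-0.15, -0.68, 0.35], [0, 0, 0]]
    - [[-0.15, -0.68, 0.35], [0, 0, 0]]
    - [[-0.15, -0.68, 0.35], [0, 0, 0]]
    - [[-0.15, -0.68, 0.35], [0, 0, 0]]
    - [[0, 0, 0], [0, 0, 0]]
    - [[0, 0, 0], [0, 0, 0]]
    - [[0, 0, 0], [0, 0, 0]]
    - [[0, 0, 0], [0, 0, 0]]
    - [[0, 0, 0], [0, 0, 0]]

```text
t: 2.6
position: [0.5667, 0.2448, 0.1622]
orientation: [-0.37, 0.929, 0.0, 0.001]
force: [-0.4, 0.5, 0.7]
finger_gap: 0.602
grasp_force: 0.0
```

```bash
cat >> h.py <<'E'
def wrist(name):
    s=manip.read_state();c=snapshot("wrist");M=np.array(c["mount"]);B=np.eye(4);B[:3,:3]=Ro.from_quat(s["orientation"]).as_matrix();B[:3,3]=s["position"]
    c["T"]=B@M;C["wrist"]=c;OFF["wrist"]=(0,0,1.5625)
    pickle.dump(c,open("wrist_"+name+".pkl","wb"))
    import cv2;im=cv2.resize(c["frame"][:,:,::-1],(800,600),interpolation=cv2.INTER_CUBIC);cv2.imwrite("pics/"+name+".png",cv2.convertScaleAbs(im,alpha=1.3))
    print("dist keys",[k for k in c],M.round(3).tolist())
def loadw(name): C["wrist"]=pickle.load(open("wrist_"+name+".pkl","rb"));OFF["wrist"]=(0,0,1.5625)
E
python3 -c "
from h import *
go([.572,.241,.16],134.5)
wrist('w1')"
```

```text
t 2.6 pos [566.7 244.8 162.2] yaw_y 133.5 z [ 0.001  0.001 -1.   ] F [-0.4  0.5  0.7] M [ 0.   -0.01  0.05] gap 0.602 grip 0.0 q6 -0.35
units [-0.03  -0.159  0.056] rz units -0.18
dist keys ['frame', 'intrinsics', 'mount', 'T'] [[0.001, 0.948, 0.318, 0.082], [1.0, -0.001, 0.0, -0.0], [0.0, 0.318, -0.948, -0.142], [0.0, 0.0, 0.0, 1.0]]
```

View pics/w1.png

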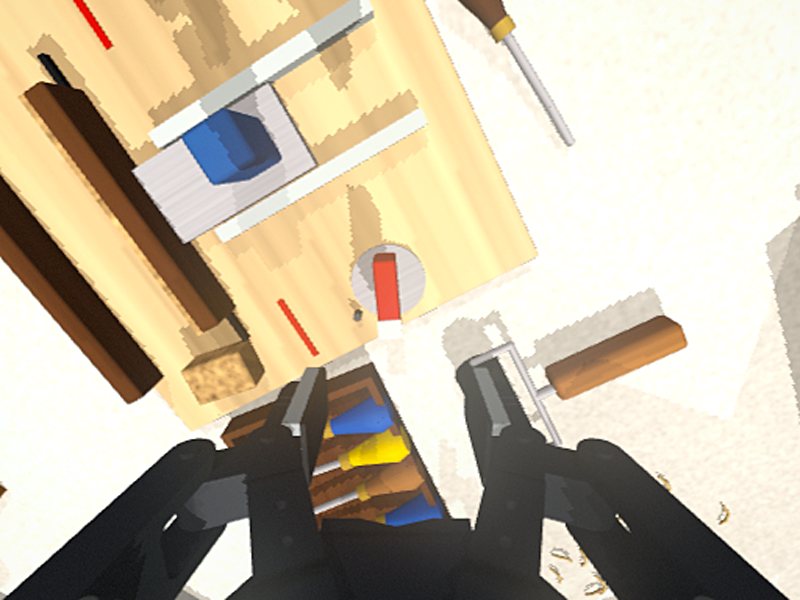

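Run:
```python
from h import *
loadw('w1');p=np.load("jig.npy")
print(C["wrist"]["intrinsics"])
for w,px,z in [("washer",(388,279),.021),("redend",(385,254),.064),("boundary",(389,321),.064),("red strip c",(299,327),.018),("corner NL",(537,258),.018),("edge far-left?",(192,430),.018),
 ("bar far", (374,255),.064),("bar far2",(397,253),.064),("boundary L",(378,322),.064),("boundaryR",(401,320),.064),("stripe end in",(281,301),.018),("stripe out",(317,354),.018),("stripe R",(108,47),.018),("post",(207,145),.086)]:
    W=ray("wrist",px,z);print(w,(W*1e3).round(1),"jig",(inv(p,W)*1e3).round(1))
```

```text
[[271.54160846   0.         253.05662046]
 [  0.         271.54160846 191.32710055]
 [  0.           0.           1.        ]]
washer [569.3 239.6  21. ] jig [-49.9 112.9]
redend [550.2 220.3  64. ] jig [-62.3  88.7]
boundary [578.7 250.4  64. ] jig [-44.2 126. ]
red strip c [640.9 218.1  18. ] jig [ 24.8 114.2]
corner NL [488.4 304.2  18. ] jig [-146.7  149.7]
edge far-left? [767.7 212.6  18. ] jig [147.3 147.6]
bar far [554.9 216.1  64. ] jig [-56.5  86.1]
bar far2 [545.  224.9  64. ] jig [-68.6  91.5]
boundary L [583.8 246.   64. ] jig [-38.1 123.3]
boundaryR [573.3 255.2  64. ] jig [-50.9 128.9]
stripe end in [634.3 196.1  18. ] jig [25.2 91.2]
stripe out [648.5 241.5  18. ] jig [ 24.9 138.8]
stripe R [580.1  22.2  18. ] jig [ 26.6 -90.9]
post [566.2 118.5  86. ] jig [-16.   -3.4]
```

```bash
python3 -c "
from h import *
go([.569,.240,.036],136.6)"
```

```text
t 2.65 pos [566.8 244.8 162.3] yaw_y 133.5 z [ 0.001  0.001 -1.   ] F [ 0.  -0.1 -0.1] M [-0.04  0.01 -0.05] gap 0.602 grip 0.0 q6 -0.35
units [ 0.046 -0.124  3.156] rz units -0.55
```

play_rows:
  plan:
    - [[0.05, -0.12, 0], [0, 0, -0.55]]
    - [[0, 0, 0.5], [0, 0, 0]]
    - [[0, 0, 0.5], [0, 0, 0]]
    - [[0, 0, 0.5], [0, 0, 0]]
    - [[0, 0, 0.5], [0, 0, 0]]
    - [[0, 0, 0.5], [0, 0, 0]]
    - [[0, 0, 0.4], [0, 0, 0]]
    - [[0, 0, 0.25], [0, 0, 0]]
    - [[0, 0, 0], [0, 0, 0]]
    - [[0, 0, 0], [0, 0, 0]]

```text
t: 3.48
position: [0.5688, 0.2394, 0.0356]
orientation: [-0.395, 0.919, 0.0, -0.0]
force: [0.6, 0.4, -0.1]
finger_gap: 0.603
grasp_force: 0.0
```

play_rows:
  plan:
    - [[0, 0, 0], [0, 0, 0]]
    - [[0, 0, 0], [0, 0, 0]]
    - [[0, 0, 0], [0, 0, 0]]
    - [[0, 0, 0], [0, 0, 0]]
    - [[0, 0, 0], [0, 0, 0]]
    - [[0, 0, 0], [0, 0, 0]]
    - [[0, 0, 0], [0, 0, 0]]
    - [[0, 0, 0], [0, 0, 0]]
    - [[0, 0, 0], [0, 0, 0]]
    - [[0, 0, 0], [0, 0, 0]]
  claw: 1.0

```text
t: 4.32
position: [0.5695, 0.2398, 0.0367]
orientation: [-0.395, 0.919, 0.001, 0.001]
force: [-1.7, 2.1, 6.5]
finger_gap: 0.156
grasp_force: 59.2
```

```bash
python3 -c "
from h import *
go([.569,.240,.036],136.6)"
```

```text
t 4.32 pos [569.5 239.8  36.7] yaw_y 136.6 z [ 0.001  0.002 -1.   ] F [-1.7  2.1  6.5] M [0.35 0.5  0.02] gap 0.156 grip 59.2 q6 -0.41
units [0.004 0.013 0.018] rz units -0.01
```

play_rows:
  plan:
    - [[0, 0, 0], [0, 0, 0.8]]
    - [[0, 0, 0], [0, 0, 0.8]]
    - [[0, 0, 0], [0, 0, 0.8]]
    - [[0, 0, 0], [0, 0, 0.8]]
    - [[0, 0, 0], [0, 0, 0.8]]
    - [[0, 0, 0], [0, 0, 0.8]]
    - [[0, 0, 0], [0, 0, 0.8]]
    - [[0, 0, 0], [0, 0, 0.8]]
    - [[0, 0, 0], [0, 0, 0.8]]
    - [[0, 0, 0], [0, 0, 0.8]]

```text
t: 5.15
position: [0.5689, 0.2409, 0.0368]
orientation: [-0.005, 1.0, 0.002, 0.0]
force: [-5.0, 7.0, 6.2]
finger_gap: 0.154
grasp_force: 59.3
```

```bash
python3 -c "
from h import *
go([.569,.240,.036],72.25)"
```

```text
t 5.15 pos [568.9 240.9  36.8] yaw_y 90.6 z [ 0.     0.004 -1.   ] F [-5.   7.   6.2] M [1.1  0.82 0.1 ] gap 0.154 grip 59.3 q6 0.39
units [-0.001 -0.023  0.019] rz units 3.19
```

play_rows:
  plan:
    - [[0, 0, 0], [0, 0, 0.4]]
    - [[0, 0, 0], [0, 0, 0.4]]
    - [[0, 0, 0], [0, 0, 0.4]]
    - [[0, 0, 0], [0, 0, 0.4]]
    - [[0, 0, 0], [0, 0, 0.4]]
    - [[0, 0, 0], [0, 0, 0.4]]
    - [[0, 0, 0], [0, 0, 0.4]]
    - [[0, 0, 0], [0, 0, 0.4]]
    - [[0, 0, 0], [0, 0, 0]]
    - [[0, 0, 0], [0, 0, 0]]

```text
t: 5.98
position: [0.569, 0.2415, 0.0367]
orientation: [0.153, 0.988, 0.003, -0.0]
force: [-3.9, 8.2, 5.2]
finger_gap: 0.152
grasp_force: 59.1
```

```bash
python3 -c "
from h import *
go([.569,.240,.036],72.25)"
```

```text
t 5.98 pos [569.  241.5  36.7] yaw_y 72.4 z [ 0.001  0.005 -1.   ] F [-3.9  8.2  5.2] M [ 1.34  0.79 -0.1 ] gap 0.152 grip 59.1 q6 0.71
units [-0.011 -0.035  0.019] rz units 0.03
```

play_rows:
  plan:
    - [[0, 0, 0], [0, 0, 0.2]]
    - [[0, 0, 0], [0, 0, 0.2]]
    - [[0, 0, 0], [0, 0, 0.2]]
    - [[0, 0, 0], [0, 0, 0.2]]
    - [[0, 0, 0], [0, 0, 0.2]]
    - [[0, 0, 0], [0, 0, 0]]
    - [[0, 0, 0], [0, 0, 0]]
    - [[0, 0, 0], [0, 0, 0]]
    - [[0, 0, 0], [0, 0, 0]]
    - [[0, 0, 0], [0, 0, 0]]

```text
t: 6.82
position: [0.569, 0.2415, 0.0368]
orientation: [0.199, 0.98, 0.002, -0.0]
force: [-2.8, 6.1, 5.8]
finger_gap: 0.15
grasp_force: 87.9
```

```bash
python3 -c "
from h import *
go([.569,.240,.036],72.25)"
```

```text
t 6.82 pos [569.  241.5  36.8] yaw_y 67.0 z [ 0.001  0.004 -1.   ] F [-2.8  6.1  5.8] M [1.16 0.69 1.99] gap 0.15 grip 87.9 q6 0.8
units [-0.015 -0.036  0.02 ] rz units -0.92
```

play_rows:
  plan:
    - [[0, 0, 0], [0, 0, 0]]
    - [[0, 0, 0], [0, 0, 0]]
    - [[0, 0, 0], [0, 0, 0]]
    - [[0, 0, 0], [0, 0, 0]]
    - [[0, 0, -0.4], [0, 0, 0]]
    - [[0, 0, -0.6], [0, 0, 0]]
    - [[0, 0, -0.6], [0, 0, 0]]
    - [[0, 0, -0.6], [0, 0, 0]]
    - [[0, 0, -0.6], [0, 0, 0]]
    - [[0, 0, -0.4], [0, 0, 0]]
  claw: 0.4

```text
t: 7.65
position: [0.5697, 0.2388, 0.1658]
orientation: [0.203, 0.979, 0.0, 0.001]
force: [-0.0, 0.2, 0.5]
finger_gap: 0.597
grasp_force: 0.0
```

play_rows:
  plan:
    - [[0, 0, 0], [0, 0, -1]]
    - [[0, 0, 0], [0, 0, -1]]
    - [[0, 0, 0], [0, 0, -1]]
    - [[0, 0, 0], [0, 0, -1]]
    - [[0, 0, 0], [0, 0, -1]]
    - [[0, 0, 0], [0, 0, -1]]
    - [[0, 0, 0], [0, 0, -1]]
    - [[0, 0, 0], [0, 0, -1]]
    - [[0, 0, 0], [0, 0, -1]]
    - [[0, 0, 0], [0, 0, -1]]

```text
t: 8.48
position: [0.5691, 0.2386, 0.163]
orientation: [-0.294, 0.956, -0.0, -0.0]
force: [0.1, 0.6, -0.7]
finger_gap: 0.6
grasp_force: 0.0
```

play_rows:
  plan:
    - [[0, 0, 0], [0, 0, -1]]
    - [[0, 0, 0], [0, 0, -1]]
    - [[0, 0, 0], [0, 0, -1]]
    - [[0, 0, 0], [0, 0, -1]]
    - [[0, 0, 0], [0, 0, -0.4]]
    - [[0, 0, 0], [0, 0, 0]]
    - [[0, 0, 0], [0, 0, 0]]
    - [[0, 0, 0], [0, 0, 0]]
    - [[0, 0, 0], [0, 0, 0]]
    - [[0, 0, 0], [0, 0, 0]]

```text
t: 9.32
position: [0.5691, 0.239, 0.1633]
orientation: [-0.493, 0.87, -0.0, -0.0]
force: [0.1, -0.7, 0.0]
finger_gap: 0.603
grasp_force: 0.0
```

```bash
python3 -c "
from h import *
go([.500,.022,.15],149.5)
wrist('w2')"
```

```text
t 9.32 pos [569.1 239.  163.3] yaw_y 149.1 z [-0. -0. -1.] F [ 0.1 -0.7  0. ] M [ 0.04  0.02 -0.  ] gap 0.603 grip 0.0 q6 -0.63
units [ 5.541 -1.304  0.332] rz units -0.07
dist keys ['frame', 'intrinsics', 'mount', 'T'] [[0.001, 0.948, 0.318, 0.082], [1.0, -0.001, -0.0, -0.0], [0.0, 0.318, -0.948, -0.142], [0.0, 0.0, 0.0, 1.0]]
```

play_rows:
  plan:
    - [[0.7, -0.16, 0], [0, 0, 0]]
    - [[0.7, -0.16, 0], [0, 0, 0]]
    - [[0.7, -0.16, 0], [0, 0, 0]]
    - [[0.7, -0.16, 0], [0, 0, 0]]
    - [[0.7, -0.16, 0], [0, 0, 0]]
    - [[0.7, -0.16, 0], [0, 0, 0]]
    - [[0.7, -0.16, 0], [0, 0, 0]]
    - [[0.64, -0.18, 0], [0, 0, 0]]
    - [[0, 0, 0], [0, 0, 0]]
    - [[0, 0, 0], [0, 0, 0]]

```text
t: 10.2
position: [0.4998, 0.0211, 0.1636]
orientation: [-0.492, 0.87, -0.0, 0.0]
force: [-0.2, -0.4, 0.7]
finger_gap: 0.601
grasp_force: 0.0
```

```bash
python3 -c "
from h import *
go([.500,.022,.15],149.5)
wrist('w3')"
```

```text
t 10.2 pos [499.8  21.1 163.6] yaw_y 149.0 z [ 0.001  0.    -1.   ] F [-0.2 -0.4  0.7] M [-0.    0.   -0.01] gap 0.601 grip 0.0 q6 -0.99
units [-0.021  0.008  0.341] rz units -0.09
dist keys ['frame', 'intrinsics', 'mount', 'T'] [[0.001, 0.948, 0.318, 0.082], [1.0, -0.001, -0.0, -0.0], [0.0, 0.318, -0.948, -0.142], [0.0, 0.0, 0.0, 1.0]]
```

View pics/w3.png

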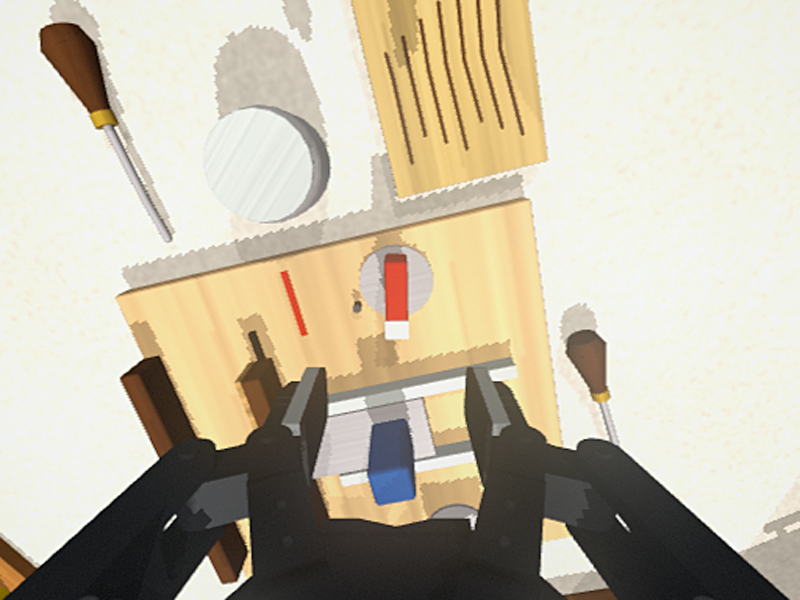

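Run:
```python
from h import *
loadw('w3');p=np.load("jig.npy")
for w,px,z in [("washer",(396,281),.021),("redend",(396,256),.064),("white",(397,338),.064),("strip",(294.5,302.5),.018),("NR",(529,199),.018),("FR",(118,294),.018),("s1",(284,271),.018),("s2",(305,334),.018),("postTop",(391,430),.086)]:
    W=ray("wrist",px,z);print(w,(W*1e3).round(1),"jig",(inv(p,W)*1e3).round(1))
a=ray("wrist",(396,256),.064);b=ray("wrist",(397,338),.064);d=b-a;y=np.degrees(np.arctan2(d[1],d[0]));print(y,np.linalg.norm(d),(a+b)/2)
c=ray("wrist",(396,281),.021);go([(c+a/2+b/2)[0]/2,(c+a/2+b/2)[1]/2,.036],y+90)
```

```text
washer [499.8  21.2  21. ] jig [ -49.6 -116.4]
redend [485.6  -2.4  64. ] jig [ -55.8 -143.1]
white [511.7  42.3  64. ] jig [-44.6 -92.6]
strip [570.8  -1.7  18. ] jig [  25.  -116.5]
NR [395.8  18.8  18. ] jig [-147.9 -150.3]
FR [674.8 -71.5  18. ] jig [ 145.4 -151.3]
s1 [563.6 -24.5  18. ] jig [  25.1 -140.5]
s2 [578.3  22.3  18. ] jig [ 24.9 -91.4]
postTop [541.2  84.3  86. ] jig [-29.4 -43.6]
59.734333883191155 0.051752257395112675 [0.49868567 0.0199661  0.064     ]
t 10.25 pos [500.2  21.9 163.5] yaw_y 149.1 z [ 0.001  0.    -1.   ] F [-0.3  0.   0.4] M [ 0.04 -0.01  0.  ] gap 0.601 grip 0.0 q6 -0.99
units [0.043 0.004 3.189] rz units -0.12
```

play_rows:
  plan:
    - [[0.04, 0, 0], [0, 0, -0.1]]
    - [[0, 0, 0.5], [0, 0, 0]]
    - [[0, 0, 0.5], [0, 0, 0]]
    - [[0, 0, 0.5], [0, 0, 0]]
    - [[0, 0, 0.5], [0, 0, 0]]
    - [[0, 0, 0.5], [0, 0, 0]]
    - [[0, 0, 0.4], [0, 0, 0]]
    - [[0, 0, 0.28], [0, 0, 0]]
    - [[0, 0, 0], [0, 0, 0]]
    - [[0, 0, 0], [0, 0, 0]]

```text
t: 11.08
position: [0.4989, 0.0216, 0.0356]
orientation: [-0.499, 0.867, 0.0, -0.001]
force: [-0.8, -0.1, 0.8]
finger_gap: 0.604
grasp_force: 0.0
```

play_rows:
  plan:
    - [[0, 0, 0], [0, 0, 0]]
    - [[0, 0, 0], [0, 0, 0]]
    - [[0, 0, 0], [0, 0, 0]]
    - [[0, 0, 0], [0, 0, 0]]
    - [[0, 0, 0], [0, 0, 0]]
    - [[0, 0, 0], [0, 0, 0]]
    - [[0, 0, 0], [0, 0, 0]]
    - [[0, 0, 0], [0, 0, 0]]
    - [[0, 0, 0], [0, 0, 0]]
    - [[0, 0, 0], [0, 0, 0]]
  claw: 1.0

```text
t: 11.92
position: [0.4998, 0.0211, 0.0372]
orientation: [-0.498, 0.867, -0.0, 0.001]
force: [-2.2, 2.6, 6.7]
finger_gap: 0.155
grasp_force: 59.0
```

```bash
python3 -c "
from h import *
go([.500,.021,.036],72.25)"
```

```text
t 11.92 pos [499.8  21.1  37.2] yaw_y 149.7 z [ 0.002  0.001 -1.   ] F [-2.2  2.6  6.7] M [0.32 0.39 0.04] gap 0.155 grip 59.0 q6 -1.0
units [-0.001 -0.006  0.031] rz units 13.52
```

play_rows:
  plan:
    - [[0, 0, 0], [0, 0, 0.9]]
    - [[0, 0, 0], [0, 0, 0.9]]
    - [[0, 0, 0], [0, 0, 0.9]]
    - [[0, 0, 0], [0, 0, 0.9]]
    - [[0, 0, 0], [0, 0, 0.9]]
    - [[0, 0, 0], [0, 0, 0.9]]
    - [[0, 0, 0], [0, 0, 0.9]]
    - [[0, 0, 0], [0, 0, 0.9]]
    - [[0, 0, 0], [0, 0, 0.9]]
    - [[0, 0, 0], [0, 0, 0.9]]

```text
t: 12.75
position: [0.4992, 0.0218, 0.0372]
orientation: [-0.069, 0.998, 0.001, 0.0]
force: [-4.1, 5.7, 7.8]
finger_gap: 0.156
grasp_force: 59.3
```

```bash
python3 -c "
from h import *
go([.500,.021,.036],72.25)"
```

```text
t 12.75 pos [499.2  21.8  37.2] yaw_y 97.9 z [ 0.001  0.003 -1.   ] F [-4.1  5.7  7.8] M [0.95 0.8  0.11] gap 0.156 grip 59.3 q6 -0.1
units [-0.017 -0.023  0.03 ] rz units 4.48
```

4.5 units to the stop, plus about 1 of overrun.

play_rows:
  plan:
    - [[0, 0, 0], [0, 0, 0.6]]
    - [[0, 0, 0], [0, 0, 0.6]]
    - [[0, 0, 0], [0, 0, 0.6]]
    - [[0, 0, 0], [0, 0, 0.6]]
    - [[0, 0, 0], [0, 0, 0.6]]
    - [[0, 0, 0], [0, 0, 0.6]]
    - [[0, 0, 0], [0, 0, 0.5]]
    - [[0, 0, 0], [0, 0, 0.4]]
    - [[0, 0, 0], [0, 0, 0.4]]
    - [[0, 0, 0], [0, 0, 0.2]]

```text
t: 13.58
position: [0.4992, 0.0224, 0.0372]
orientation: [0.182, 0.983, 0.002, 0.0]
force: [-4.0, 5.6, 8.0]
finger_gap: 0.151
grasp_force: 70.7
```

play_rows:
  plan:
    - [[0, 0, 0], [0, 0, 0.2]]
    - [[0, 0, 0], [0, 0, 0.2]]
    - [[0, 0, 0], [0, 0, 0.1]]
    - [[0, 0, 0], [0, 0, 0]]
    - [[0, 0, 0], [0, 0, 0]]
    - [[0, 0, 0], [0, 0, 0]]
    - [[0, 0, 0], [0, 0, 0]]
    - [[0, 0, 0], [0, 0, 0]]
    - [[0, 0, 0], [0, 0, 0]]
    - [[0, 0, 0], [0, 0, 0]]

```text
t: 14.42
position: [0.4992, 0.0224, 0.0373]
orientation: [0.204, 0.979, 0.002, 0.0]
force: [-3.8, 5.7, 8.5]
finger_gap: 0.152
grasp_force: 92.4
```

```bash
python3 -c "
from h import *
go([.500,.021,.036],72.25)"
```

```text
t 14.42 pos [499.2  22.4  37.3] yaw_y 66.4 z [ 0.001  0.003 -1.   ] F [-3.8  5.7  8.5] M [1.04 0.79 2.38] gap 0.152 grip 92.4 q6 0.45
units [-0.031 -0.023  0.032] rz units -1.02
```

play_rows:
  plan:
    - [[0, 0, 0], [0, 0, 0]]
    - [[0, 0, 0], [0, 0, 0]]
    - [[0, 0, 0], [0, 0, 0]]
    - [[0, 0, 0], [0, 0, 0]]
    - [[0, 0, -0.4], [0, 0, 0]]
    - [[0, 0, -0.6], [0, 0, 0]]
    - [[0, 0, -0.6], [0, 0, 0]]
    - [[0, 0, -0.6], [0, 0, -0.3]]
    - [[0, 0, -0.6], [0, 0, -0.4]]
    - [[0, 0, -0.4], [0, 0, -0.3]]
  claw: 0.3

```text
t: 15.25
position: [0.4997, 0.0205, 0.1663]
orientation: [0.158, 0.987, 0.0, 0.001]
force: [0.7, -0.3, -0.3]
finger_gap: 0.702
grasp_force: 0.0
```

```bash
python3 -c "
from h import *
go([.563,.1215,.16],72.35)"
```

```text
t 15.25 pos [499.7  20.5 166.3] yaw_y 71.9 z [ 0.002 -0.    -1.   ] F [ 0.7 -0.3 -0.3] M [ 0.02 -0.03  0.04] gap 0.702 grip 0.0 q6 0.36
units [-0.718  2.892  0.161] rz units -0.09
```

play_rows:
  plan:
    - [[-0.14, 0.58, 0], [0, 0, 0]]
    - [[-0.14, 0.58, 0], [0, 0, 0]]
    - [[-0.14, 0.58, 0], [0, 0, 0]]
    - [[-0.14, 0.58, 0], [0, 0, 0]]
    - [[-0.15, 0.57, 0], [0, 0, 0]]
    - [[0, 0, 0], [0, 0, 0]]
    - [[0, 0, 0], [0, 0, 0]]
    - [[0, 0, 0], [0, 0, 0]]
    - [[0, 0, 0], [0, 0, 0]]
    - [[0, 0, 0], [0, 0, 0]]

```text
t: 16.08
position: [0.5619, 0.1208, 0.1642]
orientation: [0.159, 0.987, -0.0, -0.0]
force: [0.3, -0.1, 0.3]
finger_gap: 0.698
grasp_force: 0.0
```

```bash
python3 -c "
from h import *
go([.563,.1215,.16],72.35)
wrist('w4')"
```

```text
t 16.08 pos [561.9 120.8 164.2] yaw_y 71.7 z [-0. -0. -1.] F [ 0.3 -0.1  0.3] M [-0.03 -0.02  0.  ] gap 0.698 grip 0.0 q6 0.53
units [-0.021  0.024  0.106] rz units -0.11
dist keys ['frame', 'intrinsics', 'mount', 'T'] [[0.001, 0.948, 0.319, 0.082], [1.0, -0.001, 0.001, 0.0], [0.001, 0.319, -0.948, -0.142], [0.0, 0.0, 0.0, 1.0]]
```

View pics/w4.png

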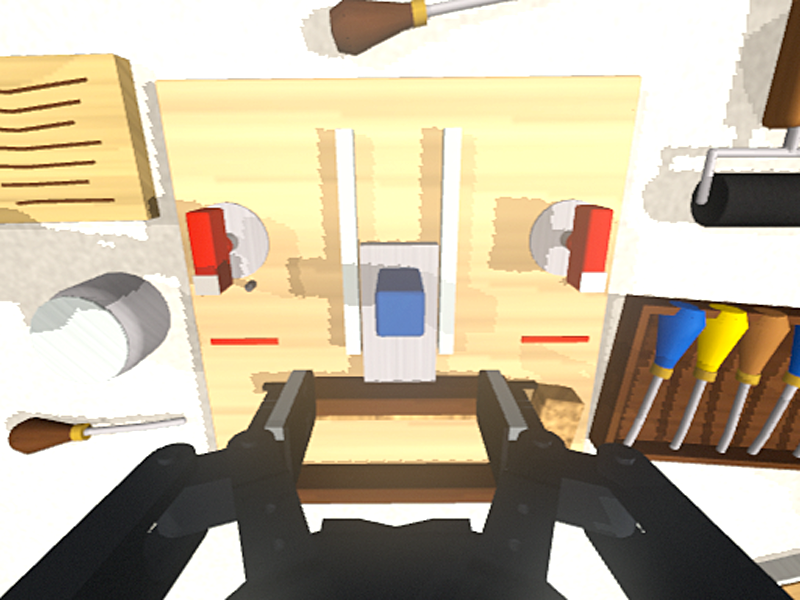

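Run:
```python
from h import *
loadw('w4');p=np.array([.5822,.1152,np.radians(-17.65)]);np.save("jig.npy",p)
for w,px,z in [("strL",(554,339),.018),("strR",(244,341),.018),("post",(400,311.5),.086),("postN",(400,288),.086),("postF",(400,335),.086),("NR",(158,81),.018),("NL",(640,77),.018),("faceN",(400,398),.054),("ptrL",(536,384),.044),("ptrR",(265,386),.044)]:
    W=ray("wrist",px,z);print(w,(W*1e3).round(1),"jig",(inv(p,W)*1e3).round(1))
go([*ray("wrist",(400,311.5),.086)[:2],.046],72.35)
```

```text
strL [641.9 217.4  18. ] jig [ 25.9 115.5]
strR [571.9  -0.9  18. ] jig [  25.4 -113.8]
post [561.8 123.3  86. ] jig [-21.9   1.5]
postN [548.9 127.5  86. ] jig [-35.4   1.6]
postF [575.2 118.9  86. ] jig [-7.8  1.4]
NR [397.1  22.1  18. ] jig [-148.2 -144.9]
NL [486.9 301.8  18. ] jig [-147.4  148.9]
faceN [632.6 100.5  54. ] jig [52.5  1.3]
ptrL [657.5 192.3  44. ] jig [48.4 96.3]
ptrR [599.9  11.9  44. ] jig [ 48.2 -93. ]
t 16.13 pos [562.  120.9 164.3] yaw_y 71.7 z [ 0. -0. -1.] F [ 0.5 -0.1 -0.7] M [ 0.   -0.   -0.01] gap 0.697 grip 0.0 q6 0.53
units [0.023 0.054 2.958] rz units -0.11
```

play_rows:
  plan:
    - [[0.02, 0.05, 0], [0, 0, -0.11]]
    - [[0, 0, 0.5], [0, 0, 0]]
    - [[0, 0, 0.5], [0, 0, 0]]
    - [[0, 0, 0.5], [0, 0, 0]]
    - [[0, 0, 0.5], [0, 0, 0]]
    - [[0, 0, 0.5], [0, 0, 0]]
    - [[0, 0, 0.3], [0, 0, 0]]
    - [[0, 0, 0.15], [0, 0, 0]]
    - [[0, 0, 0], [0, 0, 0]]
    - [[0, 0, 0], [0, 0, 0]]

```text
t: 16.97
position: [0.5623, 0.1238, 0.0466]
orientation: [0.153, 0.988, 0.0, 0.0]
force: [0.5, 0.7, 0.5]
finger_gap: 0.698
grasp_force: 0.0
```

play_rows:
  plan:
    - [[0, 0, 0], [0, 0, 0]]
    - [[0, 0, 0], [0, 0, 0]]
    - [[0, 0, 0], [0, 0, 0]]
    - [[0, 0, 0], [0, 0, 0]]
    - [[0, 0, 0], [0, 0, 0]]
    - [[0, 0, 0], [0, 0, 0]]
    - [[0, 0, 0], [0, 0, 0]]
    - [[0, 0, 0], [0, 0, 0]]
    - [[0, 0, 0], [0, 0, 0]]
    - [[0, 0, 0], [0, 0, 0]]
  claw: 1.0

```text
t: 17.8
position: [0.5626, 0.1229, 0.0475]
orientation: [0.153, 0.988, -0.001, 0.001]
force: [-1.7, -5.1, 4.8]
finger_gap: 0.32
grasp_force: 60.4
```

Run:
```python
from h import *
s=manip.read_state()["position"];a=np.radians(-17.65);go([s[0]-.0345*np.cos(a),s[1]-.0345*np.sin(a),.046],72.35)
```

```text
t 17.8 pos [562.6 122.9  47.5] yaw_y 72.4 z [ 0.002 -0.002 -1.   ] F [-1.7 -5.1  4.8] M [-0.79  0.38 -0.07] gap 0.32 grip 60.4 q6 0.52
units [0.863 0.    0.035] rz units 0.0
```

play_rows:
  plan:
    - [[0.11, 0, 0], [0, 0, 0]]
    - [[0.11, 0, 0], [0, 0, 0]]
    - [[0.11, 0, 0], [0, 0, 0]]
    - [[0.11, 0, 0], [0, 0, 0]]
    - [[0.11, 0, 0], [0, 0, 0]]
    - [[0.11, 0, 0], [0, 0, 0]]
    - [[0.11, 0, 0], [0, 0, 0]]
    - [[0.09, 0, 0], [0, 0, 0]]
    - [[0, 0, 0], [0, 0, 0]]
    - [[0, 0, 0], [0, 0, 0]]

```text
t: 18.63
position: [0.5315, 0.1329, 0.0475]
orientation: [0.153, 0.988, -0.001, 0.003]
force: [5.7, -7.4, -0.3]
finger_gap: 0.319
grasp_force: 59.8
```

Run:
```python
from h import *
import cv2
p=np.load("jig.npy")
go(J(p,(-.0545,0,.046)),72.35)
wrist('w5')
ims=[]
for n in("scene","side"):
    s=snapshot(n);pickle.dump(s,open(n+"_b.pkl","wb"))
    x,y,w,h=(230,180,110,75) if n=="scene" else (190,165,110,130)
    ims.append(cv2.resize(s["frame"][y:y+h,x:x+w,::-1],None,fx=600/h/1.5 if n=="scene" else 600/h*.98,fy=600/h/1.5 if n=="scene" else 600/h*.98,interpolation=cv2.INTER_CUBIC))
w=C["wrist"]["frame"][150:330,90:420,::-1]
cv2.imwrite("pics/w5c.png",cv2.resize(w,None,fx=2.4,fy=2.4,interpolation=cv2.INTER_CUBIC))
```

```text
t 18.63 pos [531.5 132.9  47.5] yaw_y 72.3 z [ 0.005 -0.003 -1.   ] F [ 5.7 -7.4 -0.3] M [-1.13 -0.75 -0.05] gap 0.319 grip 59.8 q6 0.56
units [ 0.022 -0.037  0.037] rz units -0.0
dist keys ['frame', 'intrinsics', 'mount', 'T'] [[0.001, 0.948, 0.319, 0.082], [1.0, -0.001, 0.001, 0.0], [0.001, 0.319, -0.948, -0.142], [0.0, 0.0, 0.0, 1.0]]
```

View pics/w5.png

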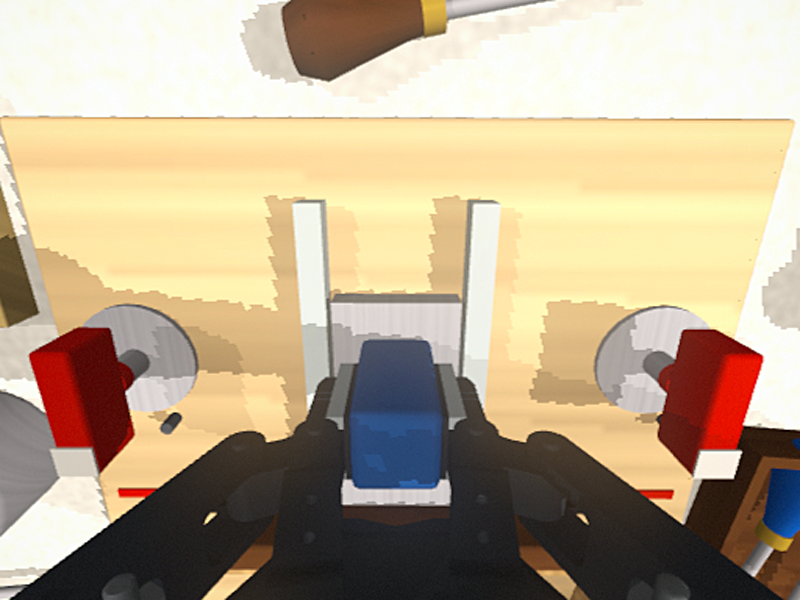

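Run:
```python
import cv2,pickle,numpy as np
a=pickle.load(open("side_b.pkl","rb"))["frame"][165:300,180:330,::-1]
b=pickle.load(open("scene_b.pkl","rb"))["frame"][170:270,225:345,::-1]
A=cv2.resize(a,(400,360),interpolation=cv2.INTER_CUBIC);B=cv2.resize(b,(400,333),interpolation=cv2.INTER_CUBIC)
im=np.zeros((360,800,3),np.uint8);im[:,:400]=A;im[:333,400:]=B
cv2.imwrite("pics/b1.png",cv2.convertScaleAbs(im,alpha=1.5))
```

```text
(no output)
```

View pics/b1.png

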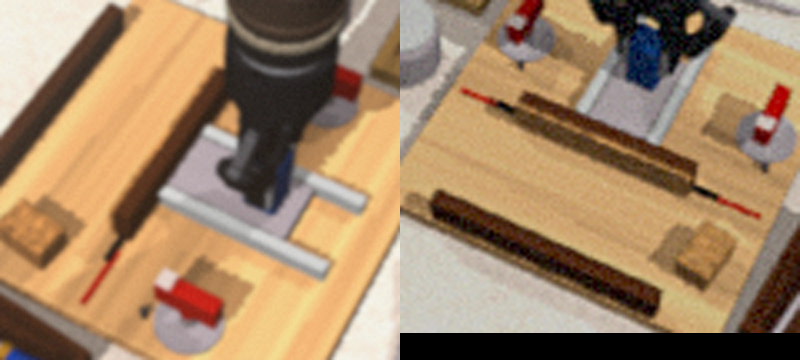

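Run:
```python
from h import *
p=np.load("jig.npy")
def at(n,px,off,z): OFF[n]=off; return (inv(p,ray(n,px,z))*1e3).round(1)
A=(215,150,4.6154);B=(225,170,3.3333);S=(150,155,3.4286);S2=(180,165,2.6667)
for z in(.018,.03,.036): print(z,"scene before",at("scene",(445,401),A,z),at("scene",(168,279),A,z),"after",at("scene",(705,191),B,z),at("scene",(505,107.5),B,z),
 "side before",at("side",(202,331),S,z),"after",at("side",(116,246),S2,z))
print("strips after",at("scene",(739,210),B,.018),at("scene",(478,97),B,.018),"side",at("side",(100,276),S2,.018))
```

```text
0.018 scene before [60.2 90.7] [ 58.8 -95. ] after [-123.3  384.8] [-128.7  212.1] side before [61.9 91.7] after [29.  88.7]
0.03 scene before [66.9 92.4] [ 65.5 -91.1] after [-114.4  382.9] [-119.8  212.3] side before [57.2 97.6] after [24.7 94.6]
0.036 scene before [70.3 93.3] [ 68.8 -89.1] after [-110.  382.] [-115.3  212.5] side before [ 54.8 100.5] after [22.6 97.6]
strips after [-117.9  413.7] [-128.7  187.9] side [ 25.9 116.5]
```

Run:
```python
from h import *
p=np.load("jig.npy")
def at(n,px,off,z): OFF[n]=off; return (inv(p,ray(n,px,z))*1e3).round(1)
B=(225,170,3.3333)
for z in(.018,.03): print(at("scene",(305,191),B,z),at("scene",(105,107.5),B,z))
print("strips after",at("scene",(339,210),B,.018),at("scene",(78,97),B,.018))
go(J(p,(-.0545,0,.046)))
```

```text
[26.2 91.4] [ 27.4 -95. ]
[33.3 93.1] [ 34.5 -91. ]
strips after [ 30.2 123.2] [  28.3 -121.1]
t 18.78 pos [531.7 132.8  47.5] yaw_y 72.3 z [ 0.005 -0.003 -1.   ] F [ 4.5 -7.4  0.2] M [-1.06 -0.72  0.04] gap 0.326 grip 59.8 q6 0.56
units [ 0.026 -0.037  0.037] rz units None
```

play_rows:
  plan:
    - [[0.03, 0, 0], [0, 0, 0]]
    - [[0.02, 0, 0], [0, 0, 0]]
    - [[0, 0, 0], [0, 0, 0]]
    - [[0, 0, 0], [0, 0, 0]]
    - [[0, 0, 0], [0, 0, 0]]
    - [[0, 0, 0], [0, 0, 0]]
    - [[0, 0, 0], [0, 0, 0]]
    - [[0, 0, 0], [0, 0, 0]]
    - [[0, 0, 0], [0, 0, 0]]
    - [[0, 0, 0], [0, 0, 0]]

```text
t: 19.62
position: [0.5299, 0.1334, 0.0475]
orientation: [0.153, 0.988, -0.001, 0.003]
force: [6.3, -6.8, -0.1]
finger_gap: 0.32
grasp_force: 59.8
```

Run:
```python
from h import *
import cv2
p=np.load("jig.npy");go(J(p,(-.0545,0,.046)))
a=snapshot("side")["frame"][215:290,195:265,::-1];b=snapshot("scene")["frame"][185:245,230:345,::-1]
im=np.zeros((600,800,3),np.uint8)
B=cv2.resize(b,(575,300),interpolation=cv2.INTER_CUBIC);A=cv2.resize(a,(280,300),interpolation=cv2.INTER_CUBIC)
im[:300,:575]=B;im[300:,:280]=A;cv2.imwrite("pics/b2.png",cv2.convertScaleAbs(im,alpha=1.5))
```

```text
t 19.62 pos [529.9 133.4  47.5] yaw_y 72.3 z [ 0.005 -0.003 -1.   ] F [ 6.3 -6.8 -0.1] M [-1.11 -0.78  0.08] gap 0.32 grip 59.8 q6 0.56
units [-0.021 -0.037  0.037] rz units None
```

View pics/b2.png

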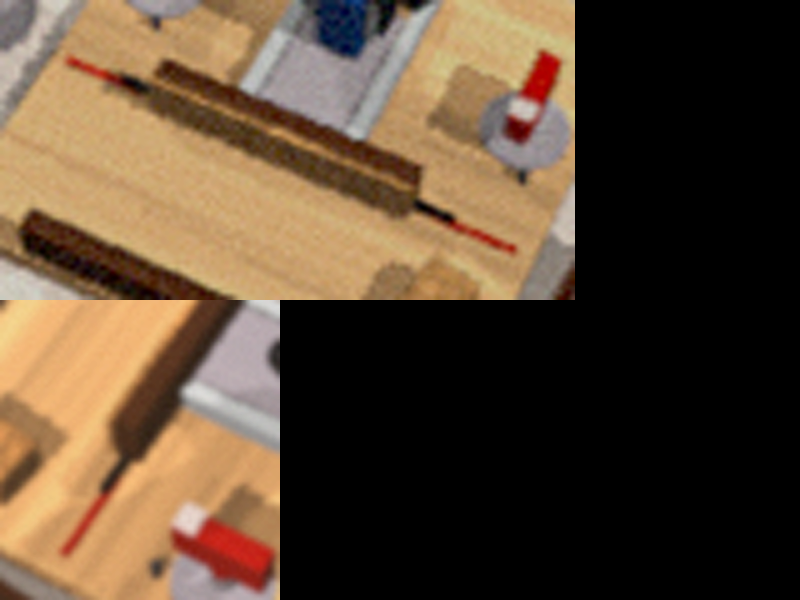

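The wrist picture showed both knob bars along x with their white ends away. In this crop both pointers run straight into the red strips, in the scene view at about (135,83) and (435,210) and in the side view at about (118,472).

```bash
python3 -c "
from workcell import manip
print(manip.sign_off())"
```

```text
the job is handed in; nothing more can be done
None
```

Both red knobs were turned clockwise until they stopped, then the jaw was pulled about 34.5 mm so its pointers stand at the red line; the arm is holding it there by the blue post, and the job was handed in at about 20 s.

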